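Spin down the loose wing screw of a clamp-on key hook block

ROBOT

A 6-joint arm with a two-finger parallel gripper is mounted at the origin on the work surface. World frame = base frame: x ahead of the robot, y to its left, z up, the work surface at z = 0. Lengths are in m, angles in rad, forces in N, time in s.
With the tool pointing down it reaches from about 0.3 to 0.875 m from the base axis. Payload 6.4 kg.
Tool frame: the origin (TCP) lies midway between the tips of the shut fingers; the grasp point (between the pads) lies 19 mm behind it (bot.grasp_offset is the distance from the TCP to the grasp point, in m); z points along the fingers, y is the line along which they close (so a half turn about z gives the same grasp; the last joint's range is limited). The gripper opens to 88 mm and grips with 3 to 60 N. Pads are 18 mm wide; open, the fingers measure 123 mm over their backs; the gripper's body (75 mm by 187 mm) begins 45 mm behind the grasp point.
Start: joints at [0.959, 0.181, 1.607, -0, 1.354, -0.206], TCP at [0.227, 0.528, 0.239] pointing down, gripper open.
Joint ranges: [-2.99, 2.99], [-0.89, 2.07], [0.3, 2.58], [-1.14, 4.28], [0, 2.63], [-3.12, 3.12]. Speed limits (rad/s): [2.57, 2.57, 3.01, 3.14, 3.14, 3.14].

INTERFACE

Orientations are given as a unit quaternion [w, x, y, z].
In Python, from bench import bot gives the robot as it stands. The module is installed in compiled form; this text tells all that it offers.
- The arm moves only by the tool servo_tool, never from a script. Its argument "rows" is one flat list of numbers, 7 for each row, row after row: the opening, from -1 (shut) to 1 (fully open), then the shift along the tool's x, y, z in mm, then the turn, a rotation vector about the tool's x, y, z in degrees. In form: [grip, dx, dy, dz, wx, wy, wz, grip, dx, dy, dz, wx, wy, wz, ...]. A call has 1 to 8 rows; each row shifts and turns the commanded pose from where the row before left it, along the tool's axes as they then stand; what a row does not reach is not made up. A row lasts 1/12 s, in which the tool goes at most 41.7 mm and 7.16 degrees, less where a joint would pass 70% of its speed; a pose out of reach is approached as far as the arm can. A call with a gripper value outside its range is refused whole. The fingers move at their own pace and stop on an object; the grip force is fixed at half the most. Time passes only in rows, so rows that do not move let the fingers close. It gives the time, the measured TCP pose, the force, the opening and the grip force at its end, in the units of the state.
- bot.observe(): the state, without advancing time (a new reading comes with each control period).
- bot.grab_frame(name): name is "scene" or "top" or "wrist"; returns a dict with "pixels" (420x560x3 uint8, red, green, blue), "depth" (420x560 float32, m along the optical axis (not along the pixel's ray), 0 where there is no reading), "camera_matrix" (3x3 intrinsics, pixels), "xyz" and "rotation" of the camera in the world. Camera axes: x right, y down, z forward; pixel columns grow to the right and rows downward; lengths in m; the calibration is good to about 2 mm. A picture is of the moment at which its call begins.
- bot.hand_in(): hands the job in; it is judged then, once.
Trained networks look in the newest picture that a camera, given by its name, has taken for a name from the list of things; names that differ only in an ending like _2 or _b are one class to them, and where a whole thing is asked for, a point or a joint stands for the part that bears it (a point fixed in the world has none). Each returns a list of dicts, best first, with "p" (0 to 1); they miss things now and then, are a little off and sometimes report something else, mostly with a low value. They report only what shows in the picture. A call takes as long as a camera call.
- bot.regions_of(target, camera): "mask" (420x560 bool, what is visible of it) and "rect" ([left, top, right, bottom] in pixels, round what is visible of it).
The state is a dict: "time_s": time; "joint_positions": joint angles; "qd": joint speeds; "effort": joint torques, N m; "eef_pos": TCP position; "tool_rot": TCP orientation; "contact_force": force on the tool from outside, world axes, zero at the start; "torque": the same for the moment, N m; "grip_width": opening from 0.0 (shut) to 1.0 (fully open); "grip_force": force on a finger pad.
Only numpy, scipy, OpenCV 4.12 (cv2) and the standard library are available. Lean on these libraries where they do the work, as an engineer would, in place of code of your own. Each camera call takes 0.05 s, during which the arm holds its last target. There are 200 camera calls.

TASK

The steel key hook block is hooked over the front edge of the mantel shelf, but the brass wing screw that clamps it has worked loose. Push its wings round clockwise (seen from above) with strokes of the fingertips, one wing at a time, until it is fully home and turns no further, finger-tight and not forced. Do not pinch the screw between the fingers, do not shove the block along the shelf, leave the ornaments where they stand, and finish clear of everything.

Things in the scene. Friction and masses are not known exactly. Their poses are not given: they have to be found in the camera images.
- mantel: White engineered quartz mantel shelf, 300 mm deep (its x) by 1500 mm long (its y) by 30 mm thick, fixed. Origin: centre of its underside, so its top is 30 mm above the origin. Its front edge, where the key block hangs, is the one on its +x side, farthest from the robot.
- screw_axis (a point): Point on the upright axis of the brass wing screw, 54 mm above the shelf's top: mid-height of the wings when home. Its axes are the block's: x level, out over the shelf's front edge; y along the edge; z up. Below the wings is the steel upper jaw: 36 mm wide, reaching 20 mm from the axis towards the robot, its top 24 mm above the shelf, a boss of 13 mm radius reaching 28.5 mm.
- plate_top (a point): Middle of the upper back edge of the block's steel face plate, 55 mm from the screw's axis towards the front edge and 55 mm above the shelf's top. The plate is upright, 12 mm thick, 160 mm wide along the edge. On its far side are three steel pegs standing out 46 mm, with keys on two of them.
- wing_screw (a joint): Turn of the brass screw, rad, growing clockwise seen from above (tightening). Stop (home) at 12.0; starts 5.5 to 9.5 rad short of it. At 0 wing_a points along +x of screw_axis, wing_b the other way; at value q wing_a points at angle -q (counter-clockwise positive) from it. Thread 1.8 mm a turn. Friction about 0.03 Nm (1.2 N at 25 mm); it stays where it is left.
- wing_a: A wing of the brass screw: a flat upright round ear, 6 mm thick, 24 mm across, centred 22 mm from the axis (ends 34 mm out), 42.5 to 66.5 mm above the shelf when home and up to 2.7 mm higher when loose. The body's origin is on the axis at shelf height, the wing towards its own +x. The hub between the wings has 11 mm radius and spans 34 to 50 mm above the shelf.
- wing_b: The other wing, just like wing_a, but towards its own -x.
- wing_a_rear: The flat face of wing_a that is pushed to tighten (towards its own +y). Origin as wing_a.
- wing_a_fore: The flat face of wing_a that goes ahead in tightening (towards its own -y). Origin as wing_a.
- wing_b_rear: The flat face of wing_b that is pushed to tighten (towards its own -y). Origin as wing_b.
- wing_b_fore: The flat face of wing_b that goes ahead in tightening (towards its own +y). Origin as wing_b.
- block_mark (a point): Point of the key hook block on the shelf's top, on the screw's axis. The block hangs on the edge and can slip along it (its y) if pushed with more than about 14 N.
- vase: Matte white porcelain bud vase, loose, 112 mm high, 64 mm wide, origin under its centre. Leave it alone.
- teapot: Yellow ceramic teapot-shaped ornament, loose, 90 mm high, 130 mm over spout (+x) and handle (-x), 80 mm wide, origin under its centre. Leave it alone.
- robin: Wooden robin figure with a red breast on a round base of 60 mm, loose, 94 mm high; its beak reaches 41 mm to -x and its tail 56 mm to +x of its centre; origin under its centre. Leave it alone.
- acrylic_box: Clear acrylic box with a shut lid and press-button latch, loose, 72 by 92 mm, 56 mm high, origin under its centre. Leave it alone.

How it is judged:
By the outcome, as a careful person would: the job done as asked, in the order asked, and still so for the second after the job is handed in, with the robot touching nothing.
It also fails if it takes over 72 s, if anything falls off the work surface, if the arm or the gripper's body presses on something with over 40 N, if the wrist force passes 120 N, or if a joint passes its speed limit or range.

## Working session

There is one attempt and no reset: what is moved stays moved. The work goes in short steps, Python scripts to look and compute and a tool call to move; the robot and the scene stay as the last step left them, time stands still between calls to the robot, and variables do not carry over. Pictures are saved under pics/ and viewed, at most 10 in all, crops included, and the job is handed in when it is done.

Besides the shell and the picture viewer there is one more tool, called after "Request:" as a command line: name --argument value ..., lists and objects as JSON in quotes. servo_tool: Moves the arm, as the interface text tells. Its arguments: {"type":"object","properties":{"rows":{"type":"array"}},"required":["rows"]}

```bash
mkdir -p pics; cat > h.py <<'E'
from bench import bot
import numpy as np, cv2
def pts(f,mask=None):
    d=f["depth"];K=np.array(f["camera_matrix"]);v,u=np.nonzero((d>0)&(mask if mask is not None else True))
    z=d[v,u];c=np.stack([(u-K[0,2])/K[0,0]*z,(v-K[1,2])/K[1,1]*z,z],1)
    R=np.array(f["rotation"])
    if R.shape!=(3,3):
        from scipy.spatial.transform import Rotation as Ro
        R=Ro.from_quat(R[[1,2,3,0]]).as_matrix()
    return c@R.T+np.array(f["xyz"])
E
python3 - <<'E'
from h import *
fs={}
for c in ["scene","top"]:
    f=bot.grab_frame(c);fs[c]=f
    cv2.imwrite(f"pics/{c}0.png",f["pixels"][:,:,::-1]);print(c,np.round(f["xyz"],3),np.round(f["camera_matrix"],0).tolist())
    for n in ["wing_a","wing_b","wing_screw","plate_top","vase","teapot","robin","acrylic_box"]:
        for r in bot.regions_of(n,c)[:2]:
            p=pts(f,r["mask"])
            print(n,round(r["p"],2),np.round(r["rect"]),len(p), np.round(np.percentile(p,[2,50,98],axis=0),3).tolist() if len(p) else '')
s=bot.observe();print(s)
E
```

```text
scene [0.956 0.579 0.818] [[514.0, 0.0, 270.0], [0.0, 514.0, 212.0], [0.0, 0.0, 1.0]]
wing_a 0.57 [288. 254. 295. 268.] 67 [[0.631, 0.116, 0.082], [0.642, 0.12, 0.092], [0.65, 0.124, 0.101]]
wing_a 0.53 [275. 268. 284. 284.] 74 [[0.665, 0.132, 0.081], [0.678, 0.139, 0.093], [0.687, 0.143, 0.1]]
wing_b 0.57 [288. 254. 295. 268.] 67 [[0.631, 0.116, 0.082], [0.642, 0.12, 0.092], [0.65, 0.124, 0.101]]
wing_b 0.53 [275. 268. 284. 284.] 74 [[0.665, 0.132, 0.081], [0.678, 0.139, 0.093], [0.687, 0.143, 0.1]]
wing_screw 0.65 [278. 252. 300. 282.] 253 [[0.632, 0.116, 0.069], [0.66, 0.132, 0.086], [0.686, 0.143, 0.101]]
plate_top 0.76 [219. 256. 304. 348.] 3146 [[0.64, 0.055, -0.011], [0.722, 0.136, 0.058], [0.764, 0.209, 0.094]]
vase 0.59 [345. 305. 382. 360.] 1579 [[0.602, 0.277, 0.055], [0.63, 0.305, 0.106], [0.647, 0.324, 0.144]]
teapot 0.68 [307. 176. 344. 227.] 1358 [[0.473, -0.029, 0.05], [0.513, 0.041, 0.086], [0.538, 0.081, 0.116]]
teapot 0.61 [276. 253. 300. 282.] 293 [[0.619, 0.085, 0.03], [0.656, 0.129, 0.085], [0.686, 0.142, 0.101]]
robin 0.97 [235. 187. 280. 233.] 1278 [[0.586, -0
[... 1258 characters left out ...]
t_positions': array([ 9.58717344e-01,  1.80761640e-01,  1.60695898e+00, -3.03600968e-05,
        1.35379384e+00, -2.06294343e-01]), 'qd': array([-2.52039452e-05,  1.08675382e-04, -2.75333095e-04,  5.29337252e-04,
       -4.84730140e-05,  2.59205265e-04]), 'effort': array([ 1.44377856e-03, -4.33812690e+01, -3.42181671e+01,  7.04000797e-02,
        3.05580022e-02, -1.28854410e-06]), 'eef_pos': array([0.2269868 , 0.52834149, 0.2387559 ]), 'tool_rot': array([2.91540806e-05, 2.01499961e-01, 9.79488522e-01, 2.99678224e-05]), 'contact_force': array([ 0.3533339 ,  0.08690461, -0.4586506 ]), 'torque': array([-0.01416767,  0.02240563, -0.01207795]), 'grip_force': 0.0, 'grip_width': 1.0012813362465123}
```

```bash
python3 - <<'E'
from h import *
a=cv2.imread("pics/scene0.png");b=cv2.imread("pics/top0.png")
o=np.hstack([cv2.resize(a[160:380,190:440],(400,352)),cv2.resize(b[120:300,110:320],(400,343))[:352] if 0 else cv2.resize(b[120:300,110:320],(400,352))])
cv2.imwrite("pics/c1.png",o)
for c in ["scene","top"]:
    f=bot.grab_frame(c);p=pts(f)
    m=(np.hypot(p[:,0]-.66,p[:,1]-.129)<.045)&(p[:,2]>.075)&(p[:,2]<.11)
    w=p[m];print(c,len(w),w.mean(0).round(4),w.min(0).round(4),w.max(0).round(4))
    r=cv2.minAreaRect((w[:,:2]*1000).astype(np.float32));print(r)
    s=p[(abs(p[:,2]-.03)<.006)&(p[:,0]>.3)&(p[:,0]<.8)];print("shelf",np.median(s[:,2]),s[:,:2].min(0),s[:,:2].max(0))
    m=(p[:,0]>.69)&(p[:,0]<.76)&(abs(p[:,1]-.13)<.12)&(p[:,2]>.075)&(p[:,2]<.095)
    w=p[m];print("plate",len(w));r=cv2.minAreaRect((w[:,:2]*1000).astype(np.float32));print(r)
E
```

```text
scene 241 [0.6591 0.1288 0.0887] [0.6273 0.1121 0.0753] [0.688  0.1434 0.1021]
((657.62451171875, 128.01345825195312), (67.41828918457031, 18.51068878173828), 27.246252059936523)
shelf 0.031068070564883754 [ 0.3938658  -0.75853504] [0.75656608 0.54584928]
plate 699
((718.603271484375, 130.15728759765625), (13.392284393310547, 161.05575561523438), 3.1780242919921875)
top 123 [0.6565 0.1249 0.0884] [0.6282 0.1092 0.075 ] [0.6853 0.1403 0.1003]
((656.8140258789062, 125.22114562988281), (63.00050735473633, 17.54945945739746), 15.595685005187988)
shelf 0.029896109134491478 [ 0.38939886 -0.67480041] [0.75022707 0.64088081]
plate 451
((718.2899169921875, 128.3151397705078), (13.382013320922852, 157.326904296875), 3.0224404335021973)
```

View pics/c1.png

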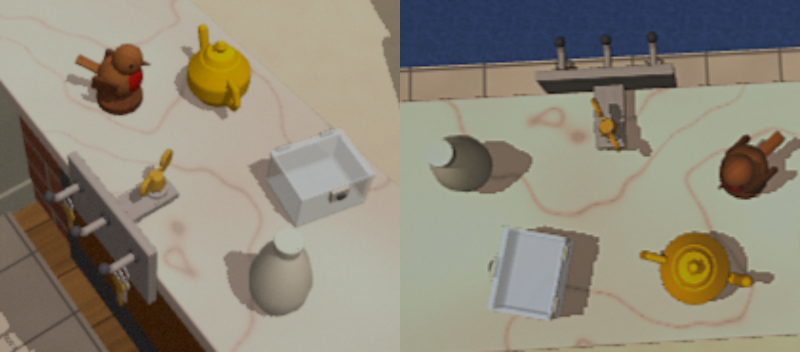

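The crop shows the block on the front edge. In the left (scene) half the wing screw is near (157,170), and in the right (top) half near (606,125). The vase, robin, teapot and box all stand well clear of it. From both cameras the axis is about (0.6575, 0.1265), the block yaw about 3°, the wing line about 25° in world, and the shelf top at 0.030. I'll move above the start of the first stroke.

Request:
servo_tool --rows '[-1, -34.2, -14.8, 0, 0, 0, 0, -1, -34.2, -14.8, 0, 0, 0, 0, -1, -34.2, -14.8, 0, 0, 0, 0, -1, -34.2, -14.8, 0, 0, 0, 0, -1, -34.2, -14.8, 0, 0, 0, 0, -1, -34.2, -14.8, 0, 0, 0, 0, -1, -34.2, -14.8, 0, 0, 0, 0, -1, -34.2, -14.8, 0, 0, 0, 0]'

```text
time_s: 1.67
eef_pos: [0.4326, 0.3101, 0.239]
tool_rot: [0.0, 0.201, 0.979, 0.0]
contact_force: [-0.4, 0.6, -0.5]
grip_width: 0.417
grip_force: 0.0
```

Request:
servo_tool --rows '[-1, -34.2, -14.8, 0, 0, 0, 0, -1, -34.2, -14.8, 0, 0, 0, 0, -1, -34.2, -14.8, 0, 0, 0, 0, -1, -34.2, -14.8, 0, 0, 0, 0, -1, -34.2, -14.8, 0, 0, 0, 0, -1, -34.2, -14.8, 0, 0, 0, 0, -1, -34.2, -14.8, 0, 0, 0, 0, -1, -34.2, -14.8, 0, 0, 0, 0]'

```text
time_s: 2.33
eef_pos: [0.6373, 0.0932, 0.2387]
tool_rot: [0.0, 0.202, 0.979, 0.0]
contact_force: [-0.1, 0.1, 0.3]
grip_width: 0.005
grip_force: 0.0
```

Request:
servo_tool --rows '[-1, 0, 0, 0, 0, 0, 7, -1, 0, 0, 0, 0, 0, 7, -1, 0, 0, 0, 0, 0, 7, -1, 0, 0, 0, 0, 0, 7, -1, 0, 0, 0, 0, 0, 7, -1, 0, 0, 0, 0, 0, 6.7, -1, 0, 0, 0, 0, 0, 0, -1, 0, 0, 0, 0, 0, 0]'

```text
time_s: 3.0
eef_pos: [0.6362, 0.0947, 0.2386]
tool_rot: [-0.0, 0.535, 0.845, -0.0]
contact_force: [-0.5, 0.1, -0.2]
grip_width: 0.007
grip_force: 0.0
```

```bash
cat >> h.py <<'E'
from scipy.spatial.transform import Rotation as Ro
AX=np.array([.6575,.1265])
def st():
    s=bot.observe();R=Ro.from_quat(np.array(s["tool_rot"])[[1,2,3,0]]).as_matrix()
    print("t",round(s["time_s"],2),"p",np.round(s["eef_pos"],4),"yaw",np.degrees(np.arctan2(R[1,1],R[0,1])).round(2),"tilt",R[:,2].round(3),"F",np.round(s["contact_force"],1),"q6",round(s["joint_positions"][5],2),"g",round(s["grip_width"],2));return s,R
def to(wing,back,z,rad=32):
    "tool-frame step (mm) and turn to stand `back` mm behind the wing at world angle `wing` (deg)"
    s,R=st();a=np.radians(wing);er=np.array([np.cos(a),np.sin(a)]);eb=np.array([-er[1],er[0]])
    T=np.append(AX+(rad*er+back*eb)/1e3,z)
    yaw=np.degrees(np.arctan2(R[1,1],R[0,1]));print("step",np.round(R.T@(T-s["eef_pos"])*1e3,1),"wz",round(-((wing+180-yaw+180)%360-180),1))
def look(tag,cams=("scene","top")):
    for c in cams:
        f=bot.grab_frame(c);p=pts(f);m=(np.hypot(*(p[:,:2]-AX).T)<.04)&(p[:,2]>.078)&(p[:,2]<.106);w=p[m]
        cv2.imwrite(f"pics/{c}_{tag}.png",f["pixels"][:,:,::-1])
        if len(w)>20:print(c,len(w),w.mean(0).round(4),w[:,2].max().round(4),cv2.minAreaRect((w[:,:2]*1e3).astype(np.float32)))
        for n in ["wing_a"]:
            for r in bot.regions_of(n,c)[:3]:
                q=pts(f,r["mask"]);
                if len(q):print("  wing",round(r["p"],2),np.round(r["rect"]),np.median(q,0).round(4))
E
python3 - <<'E'
from h import *
to(-155,20,.078)
look("1",("wrist",))
E
```

```text
t 3.0 p [0.6362 0.0947 0.2386] yaw 25.25 tilt [-0. -0. -1.] F [-0.5  0.1 -0.2] q6 -0.48 g 0.01
step [ -0.2   0.7 160.6] wz 0.3
wrist 647 [0.6572 0.1285 0.0893] 0.1011 ((656.9636840820312, 127.9361572265625), (65.35757446289062, 17.600069046020508), 17.442609786987305)
  wing 0.69 [314. 169. 340. 180.] [0.6747 0.1377 0.0943]
  wing 0.68 [274. 171. 303. 182.] [0.6387 0.1193 0.0949]
```

View pics/wrist_1.png

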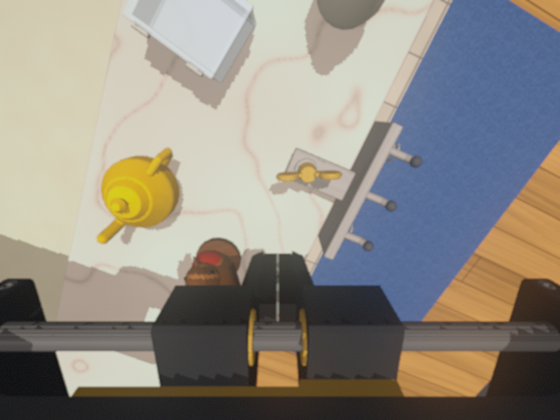

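The wrist view shows the wings level at (295,176) and (327,175), with the shut fingertips at (278,258) and clear floor between them. The axis measures about (0.657, 0.1275) and the wing line about 27°. Going down behind the robot-side wing.

Request:
servo_tool --rows '[-1, 0, 0, 25, 0, 0, 0, -1, 0, 0, 25, 0, 0, 0, -1, 0, 0, 25, 0, 0, 0, -1, 0, 0, 25, 0, 0, 0, -1, 0, 0, 25, 0, 0, 0, -1, 0, 0, 20, 0, 0, 0, -1, 0, 0, 15, 0, 0, 0, -1, 0, 0, 0, 0, 0, 0]'

```text
time_s: 3.77
eef_pos: [0.6335, 0.0948, 0.0747]
tool_rot: [-0.003, 0.536, 0.844, -0.002]
contact_force: [-1.1, -1.0, -0.7]
grip_width: 0.006
grip_force: 0.0
```

Request:
servo_tool --rows '[-1, 2, 0, 0, 0, 0, 0, -1, 2, 0, 0, 0, 0, 0, -1, 2, 0, 0, 0, 0, 0, -1, 2, 0, 0, 0, 0, 0, -1, 0, 0, 0, 0, 0, 0]'

```text
time_s: 4.18
eef_pos: [0.6337, 0.1022, 0.0802]
tool_rot: [0.001, 0.537, 0.844, 0.0]
contact_force: [1.1, -0.7, 0.8]
grip_width: 0.004
grip_force: 0.5
```

```bash
sed -i 's/AX=.*/AX=np.array([.657,.127])/' h.py; python3 - <<'E'
from h import *
to(-153,12,.078)
look("2")
E
```

```text
t 4.18 p [0.6337 0.1022 0.0802] yaw 25.09 tilt [ 0.002 -0.    -1.   ] F [ 1.1 -0.7  0.8] q6 -0.46 g 0.0
step [-0.5  0.1  2.2] wz -1.9
scene 265 [0.6547 0.1252 0.0898] 0.1046 ((655.6527709960938, 124.00447082519531), (73.27326202392578, 20.815303802490234), 34.83869171142578)
  wing 0.56 [276. 270. 282. 283.] [0.6796 0.1377 0.09  ]
  wing 0.38 [290. 253. 295. 269.] [0.6402 0.1205 0.0916]
```

Request:
servo_tool --rows '[-1, 2.84, -0.92, 0.5, 0, 0, 5, -1, 2.84, -0.92, 0.5, 0, 0, 5, -1, 2.84, -0.92, 0.5, 0, 0, 5, -1, 2.84, -0.92, 0, 0, 0, 5, -1, 2.84, -0.92, 0, 0, 0, 5, -1, 2.84, -0.92, 0, 0, 0, 5, -1, 2.84, -0.92, 0, 0, 0, 5, -1, 2.84, -0.92, 0, 0, 0, 5]'

```text
time_s: 5.05
eef_pos: [0.6226, 0.1229, 0.0773]
tool_rot: [0.0, 0.794, 0.607, -0.0]
contact_force: [0.0, -1.9, 1.3]
grip_width: 0.005
grip_force: 0.9
```

```bash
python3 - <<'E'
from h import *
to(-195,12,.078)
look("3")
E
```

```text
t 5.05 p [0.6226 0.1229 0.0773] yaw -15.21 tilt [-0. -0. -1.] F [ 0.  -1.9  1.3] q6 0.27 g 0.0
step [ 0.9  0.1 -0.7] wz -0.2
scene 378 [0.6516 0.1282 0.0905] 0.1059 ((653.5542602539062, 124.70013427734375), (24.19420623779297, 73.21431732177734), 85.47087097167969)
  wing 0.51 [292. 262. 307. 271.] [0.6379 0.1346 0.0895]
  wing 0.49 [293. 259. 303. 274.] [0.6404 0.1335 0.0892]
  wing 0.2 [236. 240. 292. 276.] [0.4969 0.0234 0.0904]
```

View pics/scene_3.png

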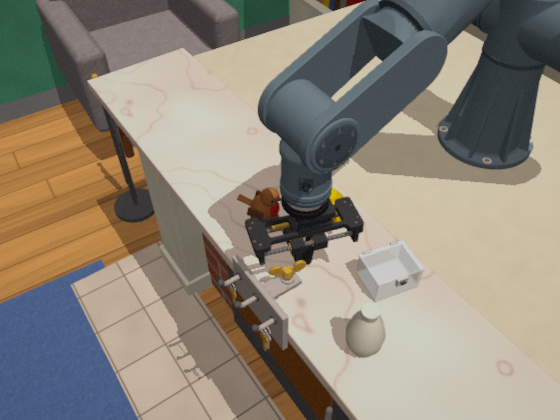

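The scene shows the fingers at (303,252) behind the wing, and the wings at (278,270) and (300,265) have turned with them. Continuing the stroke.

Request:
servo_tool --rows '[-1, 2.84, -0.92, 0, 0, 0, 5, -1, 2.84, -0.92, 0, 0, 0, 5, -1, 2.84, -0.92, 0, 0, 0, 5, -1, 2.84, -0.92, 0, 0, 0, 5, -1, 2.84, -0.92, 0, 0, 0, 5, -1, 2.84, -0.92, 0, 0, 0, 5, -1, 2.84, -0.92, 0, 0, 0, 5, -1, 2.84, -0.92, 0, 0, 0, 5]'

```text
time_s: 5.92
eef_pos: [0.6281, 0.1457, 0.0769]
tool_rot: [-0.0, 0.954, 0.3, -0.001]
contact_force: [-2.4, -1.0, 1.3]
grip_width: 0.003
grip_force: 1.0
```

Request:
servo_tool --rows '[-1, 2.84, -0.92, 0, 0, 0, 5, -1, 2.84, -0.92, 0, 0, 0, 5, -1, 2.84, -0.92, 0, 0, 0, 5, -1, 2.84, -0.92, 0, 0, 0, 5, -1, 2.84, -0.92, 0, 0, 0, 5, -1, 2.84, -0.92, 0, 0, 0, 5, -1, 2.84, -0.92, 0, 0, 0, 5, -1, 2.84, -0.92, 0, 0, 0, 5]'

```text
time_s: 6.58
eef_pos: [0.647, 0.1597, 0.0767]
tool_rot: [-0.0, 0.999, -0.044, -0.001]
contact_force: [-2.0, 0.0, 0.4]
grip_width: 0.008
grip_force: 1.0
```

```bash
python3 - <<'E'
from h import *
to(-275,12,.078)
look("4")
E
```

```text
t 6.58 p [0.647  0.1597 0.0767] yaw -95.05 tilt [-0.002  0.    -1.   ] F [-2.   0.   0.4] q6 1.72 g 0.01
step [ 0.8 -0.3 -1.3] wz -0.0
scene 144 [0.6604 0.1341 0.0858] 0.0977 ((660.7653198242188, 130.82901000976562), (71.55632019042969, 12.738216400146484), 86.16000366210938)
  wing 0.6 [279. 256. 284. 269.] [0.6576 0.1115 0.0865]
  wing 0.53 [286. 274. 296. 283.] [0.663  0.1526 0.0876]
top 62 [0.6573 0.1233 0.0842] 0.0989 ((655.8838500976562, 121.73465728759766), (27.96800422668457, 15.43239974975586), 58.05852508544922)
```

Request:
servo_tool --rows '[-1, 2.84, -0.92, 0, 0, 0, 5, -1, 2.84, -0.92, 0, 0, 0, 5, -1, 2.84, -0.92, 0, 0, 0, 5, -1, 2.84, -0.92, 0, 0, 0, 5, -1, 2.84, -0.92, 0, 0, 0, 5, -1, -6, 0, 0, 0, 0, 0, -1, 0, 0, -25, 0, 0, 0, -1, 0, 0, -25, 0, 0, 0]'

```text
time_s: 7.45
eef_pos: [0.655, 0.1632, 0.1254]
tool_rot: [0.001, 0.967, -0.256, -0.002]
contact_force: [0.6, 0.3, 0.6]
grip_width: 0.003
grip_force: 0.0
```

Request:
servo_tool --rows '[-1, -3.77, 2.43, 0, 0, 0, -7, -1, -3.77, 2.43, 0, 0, 0, -7, -1, -3.77, 2.43, 0, 0, 0, -7, -1, -3.77, 2.43, 0, 0, 0, -7, -1, -3.77, 2.43, 0, 0, 0, -7, -1, -3.77, 2.43, 0, 0, 0, -7, -1, -3.77, 2.43, 0, 0, 0, -7, -1, -3.77, 2.43, 0, 0, 0, -7]'

```text
time_s: 8.12
eef_pos: [0.626, 0.1473, 0.1273]
tool_rot: [0.0, 0.973, 0.231, 0.0]
contact_force: [0.2, -0.9, 0.2]
grip_width: 0.007
grip_force: 0.0
```

Request:
servo_tool --rows '[-1, -3.77, 2.43, 0, 0, 0, -7, -1, -3.77, 2.43, 0, 0, 0, -7, -1, -3.77, 2.43, 0, 0, 0, -7, -1, -3.77, 2.43, 0, 0, 0, -7, -1, -3.77, 2.43, 0, 0, 0, -7, -1, -3.77, 2.43, 0, 0, 0, -7, -1, -3.77, 2.43, 0, 0, 0, -7, -1, -3.77, 2.43, 0, 0, 0, -7]'

```text
time_s: 8.78
eef_pos: [0.6223, 0.1129, 0.1273]
tool_rot: [0.0, 0.751, 0.661, 0.0]
contact_force: [0.2, -0.1, 0.3]
grip_width: 0.005
grip_force: 0.0
```

Request:
servo_tool --rows '[-1, -3.77, 2.43, 0, 0, 0, -7, -1, -3.77, 2.43, 0, 0, 0, -7, -1, -3.77, 2.43, 0, 0, 0, -7, -1, -3.77, 2.43, 0, 0, 0, -7, -1, -3.77, 2.43, 0, 0, 0, -7, -1, -3.77, 2.43, 0, 0, 0, -7, -1, -3.77, 2.43, 0, 0, 0, -7, -1, 0, 0, 0, 0, 0, 0]'

```text
time_s: 9.45
eef_pos: [0.6448, 0.0915, 0.1274]
tool_rot: [0.0, 0.41, 0.912, 0.0]
contact_force: [0.5, -0.3, -0.5]
grip_width: 0.002
grip_force: 0.0
```

```bash
python3 - <<'E'
from h import *
look("5",("scene","wrist"))
to(-122,20,.078)
E
```

```text
scene 147 [0.6611 0.1315 0.0887] 0.1005 ((661.1636352539062, 131.3268280029297), (56.88271713256836, 15.903594017028809), 57.58762741088867)
  wing 0.74 [306. 180. 343. 226.] [0.513  0.0415 0.0856]
wrist 1683 [0.6566 0.1286 0.0885] 0.1 ((657.2855224609375, 127.83615112304688), (66.3392333984375, 17.680376052856445), 45.29970932006836)
  wing 0.88 [334. 196. 378. 215.] [0.6674 0.1452 0.0916]
  wing 0.57 [276. 207. 314. 231.] [0.6444 0.1111 0.0928]
t 9.65 p [0.6442 0.092  0.1272] yaw 40.97 tilt [-0.  0. -1.] F [-0.1 -0.2 -0.3] q6 -0.76 g 0.0
step [-10.5   7.9  49.2] wz -17.0
```

View pics/wrist_5.png

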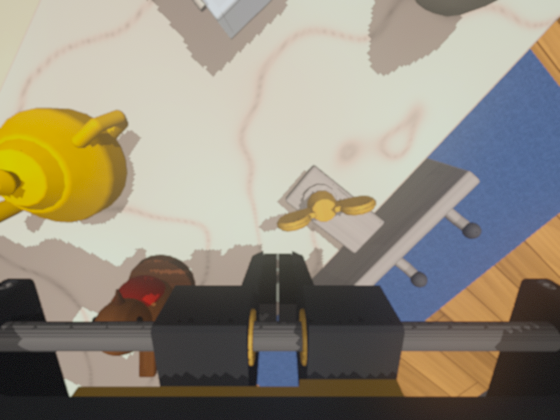

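The wrist view shows the wings at (296,218) and (355,205), so the line is at 56° and the near wing at -124°. The screw turned with the stroke. I'll set behind this wing and start the second stroke.

Request:
servo_tool --rows '[-1, -3.8, 2.6, 0, 0, 0, -5, -1, -3.8, 2.6, 0, 0, 0, -5, -1, -3.8, 2.6, 0, 0, 0, -5, -1, 0, 0, 0, 0, 0, 0, -1, 0, 0, 17, 0, 0, 0, -1, 0, 0, 17, 0, 0, 0, -1, 0, 0, 14, 0, 0, 0, -1, 0, 0, 0, 0, 0, 0]'

```text
time_s: 10.32
eef_pos: [0.6553, 0.0897, 0.0754]
tool_rot: [-0.003, 0.293, 0.956, -0.001]
contact_force: [-0.3, 0.7, -0.3]
grip_width: 0.004
grip_force: 0.0
```

```bash
python3 - <<'E'
from h import *
to(-124,13,.078)
E
```

```text
t 10.32 p [0.6553 0.0897 0.0754] yaw 55.92 tilt [-0.006  0.    -1.   ] F [-0.3  0.7 -0.3] q6 -1.02 g 0.0
step [ 6.5 -0.2 -2.5] wz -0.1
```

Request:
servo_tool --rows '[-1, 2.2, 0, 0, 0, 0, 0, -1, 2.2, 0, -1, 0, 0, 0, -1, 2.1, 0, -1, 0, 0, 0, -1, 3.41, -1.08, 0, 0, 0, 6, -1, 3.41, -1.08, 0, 0, 0, 6, -1, 3.41, -1.08, 0, 0, 0, 6, -1, 3.41, -1.08, 0, 0, 0, 6, -1, 3.41, -1.08, 0, 0, 0, 6]'

```text
time_s: 10.98
eef_pos: [0.6377, 0.1011, 0.0828]
tool_rot: [0.001, 0.532, 0.847, 0.0]
contact_force: [-0.2, -2.4, 0.4]
grip_width: 0.003
grip_force: 1.0
```

Request:
servo_tool --rows '[-1, 3.41, -1.08, 0, 0, 0, 6, -1, 3.41, -1.08, 0, 0, 0, 6, -1, 3.41, -1.08, 0, 0, 0, 6, -1, 3.41, -1.08, 0, 0, 0, 6, -1, 3.41, -1.08, 0, 0, 0, 6, -1, 3.41, -1.08, 0, 0, 0, 6, -1, 3.41, -1.08, 0, 0, 0, 6, -1, 3.41, -1.08, 0, 0, 0, 6]'

```text
time_s: 11.65
eef_pos: [0.6263, 0.1271, 0.0823]
tool_rot: [0.0, 0.83, 0.557, -0.0]
contact_force: [-0.7, -2.2, -0.3]
grip_width: 0.004
grip_force: 1.3
```

```bash
python3 - <<'E'
from h import *
to(-202,12,.078)
look("6",("scene",))
E
```

```text
t 11.65 p [0.6263 0.1271 0.0823] yaw -22.27 tilt [ 0.    -0.001 -1.   ] F [-0.7 -2.2 -0.3] q6 0.4 g 0.0
step [-0.6 -3.5  4.3] wz -0.3
scene 390 [0.6519 0.1294 0.0902] 0.1059 ((653.5055541992188, 126.36369323730469), (22.76572036743164, 72.66787719726562), 73.40220642089844)
  wing 0.56 [291. 260. 307. 277.] [0.6417 0.1367 0.0885]
  wing 0.52 [272. 265. 284. 275.] [0.6759 0.1185 0.0888]
  wing 0.17 [268. 262. 309. 277.] [0.6608 0.1285 0.0837]
```

Request:
servo_tool --rows '[-1, 3.41, -1.48, 0.5, 0, 0, 6, -1, 3.41, -1.48, 0.5, 0, 0, 6, -1, 3.41, -1.48, 0.5, 0, 0, 6, -1, 3.41, -1.48, 0.5, 0, 0, 6, -1, 3.41, -1.48, 0.5, 0, 0, 6, -1, 3.41, -1.48, 0.5, 0, 0, 6, -1, 3.41, -1.48, 0, 0, 0, 6, -1, 3.41, -1.48, 0, 0, 0, 6]'

```text
time_s: 12.42
eef_pos: [0.6363, 0.1543, 0.079]
tool_rot: [0.0, 0.985, 0.173, 0.0]
contact_force: [-1.4, -0.9, 0.2]
grip_width: 0.006
grip_force: 0.8
```

Request:
servo_tool --rows '[-1, 3.41, -1.08, 0, 0, 0, 6, -1, 3.41, -1.08, 0, 0, 0, 6, -1, 3.41, -1.08, 0, 0, 0, 6, -1, 3.41, -1.08, 0, 0, 0, 6, -1, 3.41, -1.08, 0, 0, 0, 6, -1, 3.41, -1.08, 0, 0, 0, 6, -1, 3.41, -1.08, 0, 0, 0, 6, -1, 0, 0, 0, 0, 0, 0]'

```text
time_s: 13.08
eef_pos: [0.6596, 0.1627, 0.0788]
tool_rot: [-0.0, 0.982, -0.191, 0.0]
contact_force: [-1.4, 0.9, 0.7]
grip_width: 0.002
grip_force: 0.5
```

Request:
servo_tool --rows '[-1, -6, 0, 0, 0, 0, 0, -1, 0, 0, -25, 0, 0, 0, -1, 0, 0, -22, 0, 0, 0, -1, -3.77, 2.43, 0, 0, 0, -7, -1, -3.77, 2.43, 0, 0, 0, -7, -1, -3.77, 2.43, 0, 0, 0, -7, -1, -3.77, 2.43, 0, 0, 0, -7, -1, -3.77, 2.43, 0, 0, 0, -7]'

```text
time_s: 13.75
eef_pos: [0.6331, 0.156, 0.1258]
tool_rot: [-0.0, 0.993, 0.119, 0.001]
contact_force: [0.6, 0.3, 0.1]
grip_width: 0.005
grip_force: 0.0
```

Request:
servo_tool --rows '[-1, -3.77, 2.43, 0, 0, 0, -7, -1, -3.77, 2.43, 0, 0, 0, -7, -1, -3.77, 2.43, 0, 0, 0, -7, -1, -3.77, 2.43, 0, 0, 0, -7, -1, -3.77, 2.43, 0, 0, 0, -7, -1, -3.77, 2.43, 0, 0, 0, -7, -1, -3.77, 2.43, 0, 0, 0, -7, -1, -3.77, 2.43, 0, 0, 0, -7]'

```text
time_s: 14.42
eef_pos: [0.6217, 0.1233, 0.1258]
tool_rot: [0.0, 0.821, 0.571, 0.001]
contact_force: [0.9, -0.1, 0.1]
grip_width: 0.007
grip_force: 0.0
```

Request:
servo_tool --rows '[-1, -3.77, 2.43, 0, 0, 0, -7, -1, -3.77, 2.43, 0, 0, 0, -7, -1, -3.77, 2.43, 0, 0, 0, -7, -1, -3.77, 2.43, 0, 0, 0, -7, -1, -3.77, 2.43, 0, 0, 0, -7, -1, -3.77, 2.43, 0, 0, 0, -7, -1, -3.77, 2.43, 0, 0, 0, -7, -1, 0, 0, 0, 0, 0, 0]'

```text
time_s: 15.08
eef_pos: [0.6389, 0.0973, 0.1258]
tool_rot: [0.001, 0.511, 0.86, 0.0]
contact_force: [0.8, 0.5, -0.4]
grip_width: 0.007
grip_force: 0.0
```

```bash
python3 - <<'E'
from h import *
look("7",("wrist",))
to(-114,20,.078)
E
```

```text
wrist 1652 [0.657  0.129  0.0879] 0.099 ((657.1653442382812, 127.63710021972656), (66.6333236694336, 17.124107360839844), 50.05509567260742)
  wing 0.77 [277. 214. 316. 242.] [0.6464 0.111  0.0912]
t 15.18 p [0.6384 0.0977 0.1256] yaw 27.98 tilt [ 0.001  0.    -1.   ] F [-0.5 -0.4  0.4] q6 -0.52 g 0.0
step [-18.4  17.3  47.6] wz -38.0
```

Request:
servo_tool --rows '[-1, -3.7, 2.28, 0, 0, 0, -6.6, -1, -3.7, 2.28, 0, 0, 0, -6.6, -1, -3.7, 2.28, 0, 0, 0, -6.6, -1, -3.7, 2.28, 0, 0, 0, -6.6, -1, -3.7, 2.28, 0, 0, 0, -6.6, -1, 0, 0, 0, 0, 0, 0]'

```text
time_s: 15.68
eef_pos: [0.6593, 0.0914, 0.1254]
tool_rot: [0.0, 0.249, 0.969, 0.0]
contact_force: [-0.2, -0.2, -0.2]
grip_width: 0.003
grip_force: 0.0
```

```bash
python3 - <<'E'
from h import *
look("8",("wrist",))
to(-119,20,.079)
E
```

```text
wrist 1615 [0.6561 0.1277 0.088 ] 0.0992 ((657.026123046875, 127.8402328491211), (66.35054779052734, 17.3255615234375), 50.520450592041016)
  wing 0.74 [271. 200. 312. 223.] [0.6457 0.1099 0.0917]
  wing 0.7 [330. 202. 374. 223.] [0.6658 0.1453 0.0909]
  wing 0.18 [337. 206. 372. 213.] [0.666  0.1475 0.0902]
t 15.78 p [0.6587 0.0916 0.1252] yaw 60.79 tilt [-0.  0. -1.] F [-0.4  0.   0.2] q6 -1.1 g 0.0
step [-1.4 -1.8 46.2] wz -0.2
```

View pics/wrist_8.png

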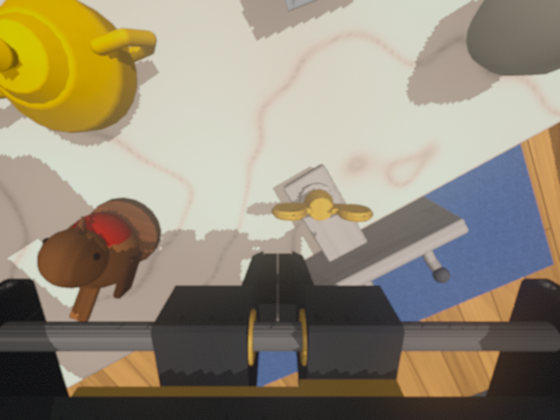

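The wings at (290,211) and (355,212) lie parallel to the tool, so the near wing is at about -119.5° and home should be near -144.5° if this is the final turn. I'll lower, make contact and stroke gently.

Request:
servo_tool --rows '[-1, 0, -1, 16, 0, 0, 0, -1, 0, -1, 16, 0, 0, 0, -1, 0, 0, 12, 0, 0, 0, -1, 0, 0, 0, 0, 0, 0, -1, 2, 0, 0, 0, 0, 0, -1, 2, 0, 0, 0, 0, 0, -1, 1.5, 0, 0, 0, 0, 0, -1, 0, 0, 0, 0, 0, 0]'

```text
time_s: 16.45
eef_pos: [0.6535, 0.0924, 0.0823]
tool_rot: [0.001, 0.25, 0.968, 0.0]
contact_force: [-1.3, -0.4, -0.9]
grip_width: 0.009
grip_force: 0.0
```

Request:
servo_tool --rows '[-1, 1.69, -0.58, 0, 0, 0, 3, -1, 1.69, -0.58, 0, 0, 0, 3, -1, 1.69, -0.58, 0, 0, 0, 3, -1, 1.69, -0.58, 0, 0, 0, 3, -1, 1.69, -0.58, 0, 0, 0, 3, -1, 0, 0, 0, 0, 0, 0]'

```text
time_s: 16.95
eef_pos: [0.6451, 0.0944, 0.0821]
tool_rot: [0.001, 0.375, 0.927, 0.0]
contact_force: [0.7, -1.5, -0.1]
grip_width: 0.007
grip_force: 0.6
```

```bash
python3 - <<'E'
from h import *
to(-134,12,.079)
E
```

```text
t 16.95 p [0.6451 0.0944 0.0821] yaw 45.93 tilt [ 0.001 -0.001 -1.   ] F [ 0.7 -1.5 -0.1] q6 -0.84 g 0.01
step [ 2.1 -0.3  3.1] wz -0.1
```

Request:
servo_tool --rows '[-1, 0.7, -0.22, 1, 0, 0, 1, -1, 0.7, -0.22, 1, 0, 0, 1, -1, 0.7, -0.22, 0.5, 0, 0, 1, -1, 0.7, -0.22, 0, 0, 0, 1, -1, 0.7, -0.22, 0, 0, 0, 1, -1, 0, 0, 0, 0, 0, 0]'

```text
time_s: 17.45
eef_pos: [0.6414, 0.0965, 0.0788]
tool_rot: [0.0, 0.415, 0.91, 0.0]
contact_force: [0.7, -1.3, 1.7]
grip_width: 0.003
grip_force: 0.7
```

Request:
servo_tool --rows '[-1, 0.56, -0.22, 0, 0, 0, 1, -1, 0.56, -0.22, 0, 0, 0, 1, -1, 0, 0, 0, 0, 0, 0]'

```text
time_s: 17.7
eef_pos: [0.6404, 0.097, 0.0788]
tool_rot: [0.0, 0.431, 0.902, 0.0]
contact_force: [0.5, -0.8, 0.5]
grip_width: 0.001
grip_force: 0.7
```

Request:
servo_tool --rows '[-1, 0.56, -0.22, 0, 0, 0, 1, -1, 0.56, -0.22, 0, 0, 0, 1, -1, 0, 0, 0, 0, 0, 0]'

```text
time_s: 17.95
eef_pos: [0.6393, 0.0976, 0.0787]
tool_rot: [-0.0, 0.446, 0.895, 0.0]
contact_force: [0.7, -0.8, 0.4]
grip_width: 0.004
grip_force: 0.7
```

```bash
python3 - <<'E'
from h import *
to(-143,12,.079)
E
```

```text
t 17.95 p [0.6393 0.0976 0.0787] yaw 36.97 tilt [ 0.  0. -1.] F [ 0.7 -0.8  0.4] q6 -0.68 g 0.0
step [ 0.8 -0.2 -0.3] wz -0.0
```

Request:
servo_tool --rows '[-1, 0.56, -0.22, 0, 0, 0, 1, -1, 0.56, -0.22, 0, 0, 0, 1, -1, 0, 0, 0, 0, 0, 0]'

```text
time_s: 18.2
eef_pos: [0.6382, 0.0983, 0.0787]
tool_rot: [-0.0, 0.462, 0.887, 0.0]
contact_force: [1.8, -0.8, 1.9]
grip_width: 0.002
grip_force: 0.7
```

Request:
servo_tool --rows '[-1, 0.56, -0.22, 0, 0, 0, 1, -1, 0.56, -0.22, 0, 0, 0, 1, -1, 0, 0, 0, 0, 0, 0]'

```text
time_s: 18.45
eef_pos: [0.6372, 0.0989, 0.0787]
tool_rot: [-0.0, 0.477, 0.879, -0.0]
contact_force: [1.9, -1.4, 1.5]
grip_width: 0.009
grip_force: 0.7
```

Request:
servo_tool --rows '[-1, 0.56, -0.22, 0, 0, 0, 1, -1, 0.56, -0.22, 0, 0, 0, 1, -1, 0, 0, 0, 0, 0, 0]'

```text
time_s: 18.7
eef_pos: [0.6362, 0.0996, 0.0787]
tool_rot: [-0.0, 0.493, 0.87, -0.0]
contact_force: [0.7, -0.8, 0.6]
grip_width: 0.002
grip_force: 0.7
```

Request:
servo_tool --rows '[-1, 0.56, -0.22, 0, 0, 0, 1, -1, 0.56, -0.22, 0, 0, 0, 1, -1, 0, 0, 0, 0, 0, 0]'

```text
time_s: 18.95
eef_pos: [0.6353, 0.1004, 0.0787]
tool_rot: [-0.0, 0.508, 0.861, -0.0]
contact_force: [2.4, -0.8, 1.4]
grip_width: 0.007
grip_force: 0.7
```

```bash
python3 - <<'E'
from h import *
to(-151,12,.079)
look("9",("scene","wrist"))
E
```

```text
t 18.95 p [0.6353 0.1004 0.0787] yaw 28.97 tilt [-0.  0. -1.] F [ 2.4 -0.8  1.4] q6 -0.53 g 0.01
step [ 0.8 -0.1 -0.3] wz -0.0
scene 228 [0.6538 0.1246 0.0891] 0.1058 ((654.8629150390625, 124.41554260253906), (73.00575256347656, 16.31614875793457), 37.22357940673828)
  wing 0.68 [356. 242. 424. 301.] [0.5061 0.222  0.0859]
  wing 0.57 [278. 273. 284. 286.] [0.6811 0.1402 0.0902]
  wing 0.43 [289. 254. 299. 270.] [0.6398 0.1177 0.0885]
wrist 3864 [0.6503 0.1234 0.0901] 0.106 ((654.4697875976562, 125.38191223144531), (71.95685577392578, 25.343467712402344), 47.29785919189453)
  wing 0.98 [273. 237. 323. 263.] [0.6383 0.1195 0.0902]
  wing 0.85 [347. 240. 402. 267.] [0.6738 0.1381 0.0895]
```

View pics/wrist_9.png

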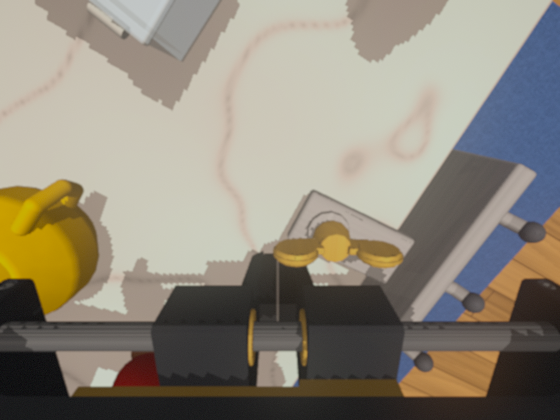

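The wrist view shows the near wing at (297,251) touching the fingertip at (275,262), and the line is at about 28°, already past the predicted home angle with only friction force. So about another half turn remains. I'll keep going with care.

Request:
servo_tool --rows '[-1, 0.56, -0.22, 0, 0, 0, 1, -1, 0.56, -0.22, 0, 0, 0, 1, -1, 0.56, -0.22, 0, 0, 0, 1, -1, 0, 0, 0, 0, 0, 0]'

```text
time_s: 19.48
eef_pos: [0.6339, 0.1016, 0.0787]
tool_rot: [-0.0, 0.53, 0.848, -0.0]
contact_force: [1.1, -2.1, 0.5]
grip_width: 0.007
grip_force: 0.7
```

Request:
servo_tool --rows '[-1, 1.15, -0.42, 0, 0, 0, 2, -1, 1.15, -0.42, 0, 0, 0, 2, -1, 1.15, -0.42, 0, 0, 0, 2, -1, 0, 0, 0, 0, 0, 0]'

```text
time_s: 19.82
eef_pos: [0.6313, 0.1042, 0.0786]
tool_rot: [-0.0, 0.574, 0.819, -0.0]
contact_force: [0.5, -1.0, 1.2]
grip_width: 0.002
grip_force: 0.7
```

Request:
servo_tool --rows '[-1, 3.41, -1.08, 0, 0, 0, 6, -1, 3.41, -1.08, 0, 0, 0, 6, -1, 3.41, -1.08, 0, 0, 0, 6, -1, 3.41, -1.08, 0, 0, 0, 6, -1, 3.41, -1.08, 0, 0, 0, 6, -1, 3.41, -1.08, 0, 0, 0, 6, -1, 3.41, -1.08, 0, 0, 0, 6, -1, 3.41, -1.08, 0, 0, 0, 6]'

```text
time_s: 20.48
eef_pos: [0.6228, 0.1307, 0.0784]
tool_rot: [-0.0, 0.858, 0.514, -0.001]
contact_force: [0.1, -2.2, 0.7]
grip_width: 0.008
grip_force: 0.9
```

Request:
servo_tool --rows '[-1, 3.41, -1.08, 0, 0, 0, 6, -1, 3.41, -1.08, 0, 0, 0, 6, -1, 3.41, -1.08, 0, 0, 0, 6, -1, 3.41, -1.08, 0, 0, 0, 6, -1, 3.41, -1.08, 0, 0, 0, 6, -1, 3.41, -1.08, 0, 0, 0, 6, -1, 3.41, -1.08, 0, 0, 0, 6, -1, 3.41, -1.08, 0, 0, 0, 6]'

```text
time_s: 21.15
eef_pos: [0.6369, 0.1547, 0.0782]
tool_rot: [-0.0, 0.993, 0.12, -0.001]
contact_force: [-1.7, -1.5, 1.2]
grip_width: 0.003
grip_force: 0.9
```

```bash
python3 - <<'E'
from h import *
to(-256,12,.079)
E
```

```text
t 21.15 p [0.6369 0.1547 0.0782] yaw -76.17 tilt [-0.003 -0.    -1.   ] F [-1.7 -1.5  1.2] q6 1.39 g 0.0
step [ 0.8 -0.3 -0.8] wz -0.2
```

Request:
servo_tool --rows '[-1, 3.41, -1.08, 0, 0, 0, 6, -1, 3.41, -1.08, 0, 0, 0, 6, -1, 3.41, -1.08, 0, 0, 0, 6, -1, 3.41, -1.08, 0, 0, 0, 6, -1, 3.41, -1.08, 0, 0, 0, 6, -1, 3.41, -1.08, 0, 0, 0, 6, -1, 3.41, -1.08, 0, 0, 0, 6, -1, 0, 0, 0, 0, 0, 0]'

```text
time_s: 21.82
eef_pos: [0.6611, 0.1605, 0.078]
tool_rot: [0.0, 0.97, -0.243, -0.001]
contact_force: [-1.8, -0.3, -0.9]
grip_width: -0.0
grip_force: 0.7
```

Request:
servo_tool --rows '[-1, -7, 0, 0, 0, 0, 0, -1, 0, 0, -25, 0, 0, 0, -1, 0, 0, -22, 0, 0, 0, -1, -3.77, 2.43, 0, 0, 0, -7, -1, -3.77, 2.43, 0, 0, 0, -7, -1, -3.77, 2.43, 0, 0, 0, -7, -1, -3.77, 2.43, 0, 0, 0, -7, -1, -3.77, 2.43, 0, 0, 0, -7]'

```text
time_s: 22.48
eef_pos: [0.6337, 0.1568, 0.1257]
tool_rot: [-0.0, 0.998, 0.067, -0.0]
contact_force: [0.3, 0.3, -0.1]
grip_width: 0.005
grip_force: 0.0
```

Request:
servo_tool --rows '[-1, -3.77, 2.43, 0, 0, 0, -7, -1, -3.77, 2.43, 0, 0, 0, -7, -1, -3.77, 2.43, 0, 0, 0, -7, -1, -3.77, 2.43, 0, 0, 0, -7, -1, -3.77, 2.43, 0, 0, 0, -7, -1, -3.77, 2.43, 0, 0, 0, -7, -1, -3.77, 2.43, 0, 0, 0, -7, -1, -3.77, 2.43, 0, 0, 0, -7]'

```text
time_s: 23.15
eef_pos: [0.6189, 0.1255, 0.1256]
tool_rot: [-0.0, 0.85, 0.527, -0.0]
contact_force: [0.5, 0.5, 0.2]
grip_width: 0.004
grip_force: 0.0
```

Request:
servo_tool --rows '[-1, -3.77, 2.43, 0, 0, 0, -7, -1, -3.77, 2.43, 0, 0, 0, -7, -1, -3.77, 2.43, 0, 0, 0, -7, -1, -3.77, 2.43, 0, 0, 0, -7, -1, -3.77, 2.43, 0, 0, 0, -7, -1, -3.77, 2.43, 0, 0, 0, -7, -1, -3.77, 2.43, 0, 0, 0, -7, -1, -3.77, 2.43, 0, 0, 0, -7]'

```text
time_s: 23.82
eef_pos: [0.6366, 0.0957, 0.1256]
tool_rot: [-0.0, 0.503, 0.864, -0.0]
contact_force: [-0.7, 0.1, -0.6]
grip_width: 0.009
grip_force: 0.0
```

Request:
servo_tool --rows '[-1, -3.7, 2.28, 0, 0, 0, -6.6, -1, -3.7, 2.28, 0, 0, 0, -6.6, -1, -3.7, 2.28, 0, 0, 0, -6.6, -1, -3.7, 2.28, 0, 0, 0, -6.6, -1, 0, 0, 0, 0, 0, 0]'

```text
time_s: 24.23
eef_pos: [0.6534, 0.0899, 0.1257]
tool_rot: [0.0, 0.293, 0.956, 0.0]
contact_force: [0.2, -0.8, 0.7]
grip_width: 0.006
grip_force: 0.0
```

```bash
python3 - <<'E'
from h import *
look("10",("wrist",))
to(-121,20,.079)
E
```

```text
wrist 1557 [0.6563 0.128  0.0872] 0.0981 ((657.111572265625, 127.69499206542969), (66.15189361572266, 17.0714111328125), 67.79843139648438)
  wing 0.75 [276. 205. 313. 221.] [0.6445 0.1105 0.0907]
  wing 0.73 [335. 206. 377. 219.] [0.6665 0.1448 0.0913]
t 24.33 p [0.6529 0.0901 0.1256] yaw 55.37 tilt [-0.  0. -1.] F [-0.5 -0.1 -0.5] q6 -1.01 g 0.0
step [-4.4  2.  46.6] wz -3.6
```

Request:
servo_tool --rows '[-1, -3, 1, 0, 0, 0, -2, -1, 0, 0, 16, 0, 0, 0, -1, 0, 0, 16, 0, 0, 0, -1, 0, 0, 14, 0, 0, 0, -1, 0, 0, 0, 0, 0, 0, -1, 2, 0, 0, 0, 0, 0, -1, 2, 0, 0, 0, 0, 0, -1, 1.5, 0, 0, 0, 0, 0]'

```text
time_s: 25.0
eef_pos: [0.6523, 0.0921, 0.0808]
tool_rot: [0.001, 0.28, 0.96, 0.0]
contact_force: [0.4, 0.5, 0.4]
grip_width: 0.006
grip_force: 0.0
```

Request:
servo_tool --rows '[-1, 1.69, -0.58, 0, 0, 0, 3, -1, 1.69, -0.58, 0, 0, 0, 3, -1, 1.15, -0.42, 0, 0, 0, 2, -1, 1.15, -0.42, 0, 0, 0, 2, -1, 0, 0, 0, 0, 0, 0]'

```text
time_s: 25.42
eef_pos: [0.6467, 0.0936, 0.081]
tool_rot: [0.001, 0.363, 0.932, 0.0]
contact_force: [0.1, -1.0, -0.2]
grip_width: 0.007
grip_force: 0.6
```

```bash
python3 - <<'E'
from h import *
to(-132,12,.079)
E
```

```text
t 25.42 p [0.6467 0.0936 0.081 ] yaw 47.37 tilt [ 0.002 -0.    -1.   ] F [ 0.1 -1.  -0.2] q6 -0.86 g 0.01
step [ 2.7 -0.3  1.9] wz -0.6
```

Request:
servo_tool --rows '[-1, 0.6, -0.22, 1, 0, 0, 1, -1, 0.6, -0.22, 0.5, 0, 0, 1, -1, 0.6, -0.22, 0, 0, 0, 1, -1, 0, 0, 0, 0, 0, 0]'

```text
time_s: 25.75
eef_pos: [0.6445, 0.0945, 0.0785]
tool_rot: [0.0, 0.388, 0.922, 0.0]
contact_force: [0.4, -0.8, 1.4]
grip_width: 0.005
grip_force: 0.6
```

Request:
servo_tool --rows '[-1, 0.56, -0.22, 0, 0, 0, 1, -1, 0.56, -0.22, 0, 0, 0, 1, -1, 0, 0, 0, 0, 0, 0]'

```text
time_s: 26.0
eef_pos: [0.6432, 0.0949, 0.0782]
tool_rot: [-0.0, 0.404, 0.915, -0.0]
contact_force: [1.3, -1.6, 1.0]
grip_width: 0.006
grip_force: 0.6
```

Request:
servo_tool --rows '[-1, 0.56, -0.22, 0, 0, 0, 1, -1, 0.56, -0.22, 0, 0, 0, 1, -1, 0, 0, 0, 0, 0, 0]'

```text
time_s: 26.25
eef_pos: [0.6421, 0.0955, 0.0782]
tool_rot: [-0.0, 0.42, 0.908, -0.0]
contact_force: [0.7, -0.7, 0.5]
grip_width: 0.008
grip_force: 0.6
```

Request:
servo_tool --rows '[-1, 0.56, -0.22, 0, 0, 0, 1, -1, 0.56, -0.22, 0, 0, 0, 1, -1, 0, 0, 0, 0, 0, 0]'

```text
time_s: 26.5
eef_pos: [0.641, 0.096, 0.0782]
tool_rot: [-0.0, 0.435, 0.9, -0.0]
contact_force: [1.5, -0.2, 1.2]
grip_width: 0.007
grip_force: 0.6
```

Request:
servo_tool --rows '[-1, 0.56, -0.22, 0, 0, 0, 1, -1, 0, 0, 0, 0, 0, 0]'

```text
time_s: 26.67
eef_pos: [0.6405, 0.0963, 0.0782]
tool_rot: [-0.0, 0.443, 0.896, -0.0]
contact_force: [0.7, -0.7, 0.9]
grip_width: 0.004
grip_force: 0.6
```

Request:
servo_tool --rows '[-1, 0.56, -0.22, 0, 0, 0, 1, -1, 0, 0, 0, 0, 0, 0]'

```text
time_s: 26.83
eef_pos: [0.64, 0.0966, 0.0782]
tool_rot: [-0.0, 0.451, 0.893, -0.0]
contact_force: [1.2, -0.4, 0.3]
grip_width: 0.005
grip_force: 0.6
```

Request:
servo_tool --rows '[-1, 0.56, -0.22, 0, 0, 0, 1, -1, 0, 0, 0, 0, 0, 0]'

```text
time_s: 27.0
eef_pos: [0.6394, 0.0969, 0.0782]
tool_rot: [-0.0, 0.459, 0.889, -0.0]
contact_force: [1.0, -1.1, 0.6]
grip_width: 0.003
grip_force: 0.6
```

Request:
servo_tool --rows '[-1, 0.56, -0.22, 0, 0, 0, 1, -1, 0, 0, 0, 0, 0, 0]'

```text
time_s: 27.17
eef_pos: [0.6389, 0.0973, 0.0781]
tool_rot: [-0.0, 0.467, 0.885, -0.0]
contact_force: [1.3, -1.6, 1.1]
grip_width: 0.001
grip_force: 0.6
```

Request:
servo_tool --rows '[-1, 0.56, -0.22, 0, 0, 0, 1, -1, 0, 0, 0, 0, 0, 0]'

```text
time_s: 27.33
eef_pos: [0.6384, 0.0976, 0.0781]
tool_rot: [-0.0, 0.474, 0.88, -0.0]
contact_force: [1.6, -1.9, 1.1]
grip_width: 0.005
grip_force: 0.6
```

Request:
servo_tool --rows '[-1, 0.56, -0.22, 0, 0, 0, 1, -1, 0, 0, 0, 0, 0, 0]'

```text
time_s: 27.5
eef_pos: [0.6379, 0.098, 0.0782]
tool_rot: [-0.0, 0.482, 0.876, -0.0]
contact_force: [-0.1, -2.4, 0.4]
grip_width: 0.005
grip_force: 0.7
```

Request:
servo_tool --rows '[-1, 0.56, -0.22, 0, 0, 0, 1, -1, 0, 0, 0, 0, 0, 0]'

```text
time_s: 27.67
eef_pos: [0.6376, 0.0982, 0.0782]
tool_rot: [0.0, 0.49, 0.872, -0.0]
contact_force: [-0.2, -1.5, 1.0]
grip_width: 0.006
grip_force: 1.1
```

```bash
python3 - <<'E'
from h import *
to(-148.5,12,.079)
look("11",("wrist",))
E
```

```text
t 27.67 p [0.6376 0.0982 0.0782] yaw 31.38 tilt [ 0. -0. -1.] F [-0.2 -1.5  1. ] q6 -0.58 g 0.01
step [ 2.5 -0.4 -0.8] wz -0.1
wrist 3820 [0.6509 0.1227 0.0897] 0.1059 ((654.9476318359375, 125.14015197753906), (72.27833557128906, 23.02445411682129), 52.011417388916016)
  wing 0.76 [347. 232. 403. 261.] [0.6724 0.1403 0.0889]
  wing 0.72 [272. 235. 322. 263.] [0.6397 0.1172 0.0888]
```

The wing line now measures 35°, which is the predicted home angle. The pad force is rising and the tool has started to lag, so I'll confirm with small pushes.

Request:
servo_tool --rows '[-1, 0.6, -0.1, 0, 0, 0, 0, -1, 0, 0, 0, 0, 0, 0, -1, 0, 0, 0, 0, 0, 0]'

```text
time_s: 28.02
eef_pos: [0.6375, 0.0984, 0.0783]
tool_rot: [0.0, 0.489, 0.872, -0.0]
contact_force: [1.2, -3.7, -0.9]
grip_width: 0.007
grip_force: 2.0
```

Request:
servo_tool --rows '[-1, 0.6, 0, 0, 0, 0, 0, -1, 0, 0, 0, 0, 0, 0, -1, 0, 0, 0, 0, 0, 0]'

```text
time_s: 28.27
eef_pos: [0.6373, 0.0987, 0.0783]
tool_rot: [0.001, 0.489, 0.872, -0.0]
contact_force: [2.8, -6.1, -0.0]
grip_width: 0.003
grip_force: 2.8
```

The force climbed to 6.7 N, against about 1.5 N while it was turning, with almost no motion, so the screw is on its stop. Backing off and lifting clear.

Request:
servo_tool --rows '[-1, -4, 0, 0, 0, 0, 0, -1, -6, 0, 0, 0, 0, 0, -1, 0, 0, -25, 0, 0, 0, -1, 0, 0, -35, 0, 0, 0, -1, 0, 0, -35, 0, 0, 0, -1, 0, 0, -35, 0, 0, 0, -1, 0, 0, 0, 0, 0, 0]'

```text
time_s: 28.85
eef_pos: [0.6461, 0.0911, 0.217]
tool_rot: [0.005, 0.489, 0.872, 0.003]
contact_force: [1.3, -0.5, 1.0]
grip_width: 0.003
grip_force: 0.0
```

```bash
python3 - <<'E'
from h import *
st();look("12",("scene","wrist"))
f=bot.grab_frame("scene")
p=pts(f);w=p[(p[:,0]>.69)&(p[:,0]<.76)&(abs(p[:,1]-.13)<.12)&(p[:,2]>.075)&(p[:,2]<.095)];print("plate",cv2.minAreaRect((w[:,:2]*1000).astype(np.float32)))
for n in ["vase","teapot","robin","acrylic_box"]:
    r=bot.regions_of(n,"scene")[0];print(n,round(r["p"],2),np.round(r["rect"]),np.median(pts(f,r["mask"]),0).round(3))
E
```

```text
t 28.85 p [0.6461 0.0911 0.217 ] yaw 31.48 tilt [ 0.012  0.    -1.   ] F [ 1.3 -0.5  1. ] q6 -0.59 g 0.0
scene 191 [0.6589 0.1283 0.0877] 0.1001 ((657.52392578125, 126.35684204101562), (68.54914855957031, 16.878284454345703), 46.07630157470703)
  wing 0.62 [281. 275. 287. 285.] [0.679  0.1427 0.0928]
wrist 739 [0.6571 0.1282 0.0872] 0.0981 ((657.8296508789062, 127.94393920898438), (66.89844512939453, 16.7237548828125), 30.82124900817871)
  wing 0.73 [316. 172. 347. 183.] [0.6735 0.1397 0.0913]
  wing 0.53 [274. 171. 299. 185.] [0.6399 0.1164 0.0917]
plate ((718.6437377929688, 129.70379638671875), (13.53841781616211, 159.90231323242188), 2.6534647941589355)
vase 0.92 [348. 302. 385. 358.] [0.629 0.305 0.106]
teapot 0.8 [307. 176. 342. 229.] [0.513 0.041 0.086]
robin 0.8 [246. 209. 277. 232.] [ 0.626 -0.017  0.043]
acrylic_box 0.6 [356. 242. 425. 301.] [0.506 0.222 0.086]
```

View pics/wrist_12.png

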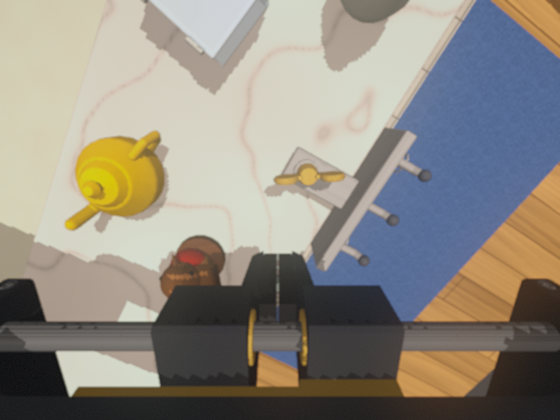

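The wings at (290,178) and (331,177) lie at 34.7°, which is home. The plate is unmoved, the ornaments are in place and the arm is clear, so I'm handing in.

Request:
servo_tool --rows '[-1, 0, 0, -10, 0, 0, 0, -1, 0, 0, 0, 0, 0, 0, -1, 0, 0, 0, 0, 0, 0, -1, 0, 0, 0, 0, 0, 0]'

```text
time_s: 29.63
eef_pos: [0.6423, 0.0907, 0.2186]
tool_rot: [0.0, 0.489, 0.872, 0.0]
contact_force: [0.3, -0.6, -0.7]
grip_width: 0.01
grip_force: 0.0
```

```bash
python3 -c "
from bench import bot
print(bot.hand_in())"
```

```text
the job is handed in; nothing more can be done
None
```

The wing screw is turned clockwise to its stop, finger-tight at about 7 N; in the last pictures the block and ornaments had not moved, and I handed the job in at about 30 s with the arm clear of everything.

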